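# Free the bayonet collar from a filter spindle

### The job

Take the slotted white retaining collar off the filter spindle: raise it lightly against the cross pin, turn it counter-clockwise until its slot finds the pin, and slide it off the open top without forcing it. Then lay it flat in the empty blue tray, setting it down rather than dropping it, and let go; leave the carton, filter holder and jar where they are.

Things in the scene. Friction and masses are not known exactly. Their poses are not given: they have to be found in the camera images.
- stand: The fixed filter spindle. Origin: centre of the underside of its round grey base (110 mm diameter, 15 mm thick), z up. From the base rises a vertical steel rod, 14 mm diameter, fixed below, open at its top. Around it stand three fixed white filter holders with brown gaskets (43 mm diameter), up to 75 mm above the origin; the collar starts on top of them.
- spindle_tip (a point): Centre of the open upper end of the rod, 112 mm above the stand's origin.
- pin_mid (a point): Middle of the steel cross pin (5 mm diameter, 33 mm long, through the rod, level), 103.5 mm above the stand's origin; its underside is 6 mm above the collar's top at the start. The pin is rigid, but which way it points varies and is not reported (this point's axes are the stand's): from above it lies 13 to 73 degrees counter-clockwise (+z) of the collar's slot at the start.
- collar: The loose white plastic collar: ring of 52 mm outer diameter, 20 mm high, 70 to 140 g. Origin: centre of its underside, z up along its bore, a 19 mm square hole with a slot 9 mm wide, 37 mm long in all, along the collar's x, through the full height. It passes the pin only with slot and pin within about 5 degrees (a half turn is the same). It chips if pressed on the stand with over 22 N.
- collar_mid (a point): Centre of the collar, 10 mm above its underside.
- tray: The empty blue tray, fixed: 200 mm along its x, 220 mm along its y, walls 5 mm thick and 30 mm high. Origin: centre of its underside, z up. Its floor carries ribs (along y, 8 mm wide, 26 mm apart), whose tops lie 8 mm above the origin; the collar lies on these.
- carton: Bystander: small paper carton, 55 x 85 x 24 mm, lying flat; origin at the centre of its underside.
- holder: Bystander: loose white filter holder with a brown gasket, 48 mm diameter, 18 mm high, without a hole; origin at the centre of its underside.
- jar: Bystander: glass jar with white cap, 60 mm diameter, 75 mm high; origin at the centre of its underside.
There are look-alikes about, which are no part of the job. Leave any yellow look-alike of the collar alone. Leave any purple look-alike of the stand alone.

How it is judged:
By the outcome, as a careful person would: the job done as asked, in the order asked, and still so for the second after the job is handed in, with the robot touching nothing.
It also fails if it takes over 72 s, if anything falls off the work surface, if the arm or the gripper's body presses on something with over 40 N, if the wrist force passes 120 N, or if a joint passes its speed limit or range.

### The arm

A 6-joint arm with a two-finger parallel gripper is mounted at the origin on the work surface. World frame = base frame: x ahead of the robot, y to its left, z up, the work surface at z = 0. Lengths are in mm, angles in rad, forces in N, time in s.
With the tool pointing down it reaches from about 325 to 775 mm from the base axis. Payload 9.3 kg.
Tool frame: the origin (TCP) lies midway between the tips of the shut fingers; the grasp point (between the pads) lies 19 mm behind it; z points along the fingers, y is the line along which they close (so a half turn about z gives the same grasp; the last joint's range is limited). The gripper opens to 85 mm and grips with 20 to 120 N. Pads are 22 mm wide; open, the fingers measure 114 mm over their backs; the gripper's body (76 mm by 85 mm) begins 54 mm behind the grasp point. The pads swing forward as they close: fully open they stand 13 mm farther back than shut.
Start: joints at [-1.287, 0.259, 0.021, 1.334, 0, 1.418], TCP at [232.666, -498.36, 231.279] pointing down, gripper open.
Joint ranges: [-3.04, 3.04], [-0.91, 1.82], [-1.04, 1.36], [-1.92, 1.95], [-1.52, 1.45], [-3.14, 3.14]. Speed limits (rad/s): [2.22, 2.22, 2.79, 3.14, 3.14, 3.14].

### API

Orientations are given as a 3x3 rotation matrix whose columns are the frame's x, y, z axes.
In Python, from station import goto, line_to, movej, command_gripper, wait, solve_ik, snapshot, PlanningError, close_job, current_t, current_qpos, current_qvel, current_joint_efforts, current_position, current_ee_rot, current_force, current_wrist_torque, current_grip_width, current_grip_force gives the robot as it stands. The module is installed in compiled form; this text tells all that it offers. Calls block until the motion is done:
- goto(position, orientation): joint-space move of the TCP to a pose.
- line_to(position, frame=None, velocity=150, threshold=None): straight line of the TCP; frame=None keeps the orientation; velocity is the mean speed in mm/s. With threshold (N) it stops when the force on the tool has changed by that much, and returns True; else False.
- movej(angles): joint-space move.
- command_gripper(opening): finger opening in mm; the grip force is fixed at half the most; returns when the fingers have stopped.
- wait(seconds).
- solve_ik(position, orientation): joint angles nearest the present ones, or None.
- snapshot(name): name is "side" or "top"; returns a dict with "pixels" (384x512x3 uint8, red, green, blue), "depth" (384x512 float32, mm along the optical axis (not along the pixel's ray), 0 where there is no reading), "fx", "fy", "cx", "cy" (pixels), "distortion" ([k1, k2, p1, p2, k3] as OpenCV has them; the pictures are not rectified), "world_from_camera" (4x4, takes a point from camera to world coordinates). Camera axes: x right, y down, z forward; pixel columns grow to the right and rows downward; lengths in mm; the calibration is good to about 2 mm. A picture is of the moment at which its call begins.
A pose or a line that the arm cannot do raises PlanningError and nothing moves.
- close_job(): hands the job in; it is judged then, once.
Readings, each from a call of its own:
- current_t(): time.
- current_qpos(): joint angles.
- current_qvel(): joint speeds.
- current_joint_efforts(): joint torques, N m.
- current_position(): TCP position.
- current_ee_rot(): TCP orientation.
- current_force(): force on the tool from outside, world axes, zero at the start.
- current_wrist_torque(): the same for the moment, N m.
- current_grip_width(): finger opening in mm.
- current_grip_force(): force on a finger pad.
Only numpy, scipy, OpenCV 4.12 (cv2) and the standard library are available. Lean on these libraries where they do the work, as an engineer would, in place of code of your own. Each camera call takes 0.05 s, during which the arm holds its last target. There are 200 camera calls.

## Working session

There is one attempt and no reset: what is moved stays moved. The work goes in short steps, each a Python script; the robot and the scene stay as the last script left them, time stands still between calls to the robot, and variables do not carry over. Pictures are saved under pics/ and viewed, at most 10 in all, crops included, and the job is handed in when it is done.

```bash
mkdir -p pics
python3 - <<'E'
from station import *
import cv2,numpy as np
for n in("top","side"):
    s=snapshot(n); np.savez(n+"0.npz",**s)
    cv2.imwrite(f"pics/{n}0.png",cv2.resize(s["pixels"][:,:,::-1],(768,576)))
    print(n,s["fx"],s["cx"],s["cy"],s["distortion"],np.round(s["world_from_camera"],3).tolist())
print(current_t(),current_force())
E
```

```text
top 388.7649293042172 261.8935280217622 186.5259935109272 [-0.1071904  0.         0.         0.         0.       ] [[0.003, -0.994, 0.107, 499.174], [-1.0, -0.003, -0.005, -95.214], [0.005, -0.107, -0.994, 1257.316], [0.0, 0.0, 0.0, 1.0]]
side 497.0883721243085 258.81400478850577 182.7214063437083 [-0.15045975  0.          0.          0.          0.        ] [[-0.916, -0.312, 0.254, 327.975], [-0.402, 0.686, -0.606, 626.157], [0.015, -0.657, -0.753, 995.412], [0.0, 0.0, 0.0, 1.0]]
0.1 [-0.1193369   0.35472827  0.81436302]
```

View pics/top0.png

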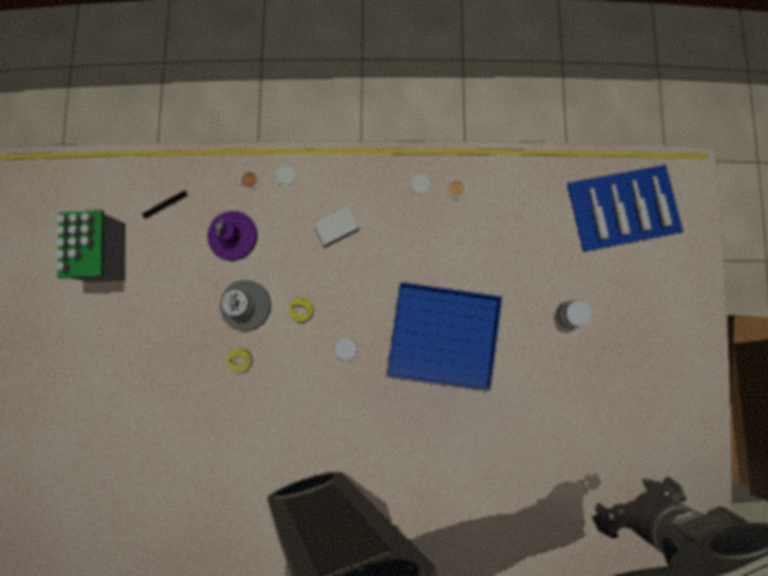

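View pics/side0.png

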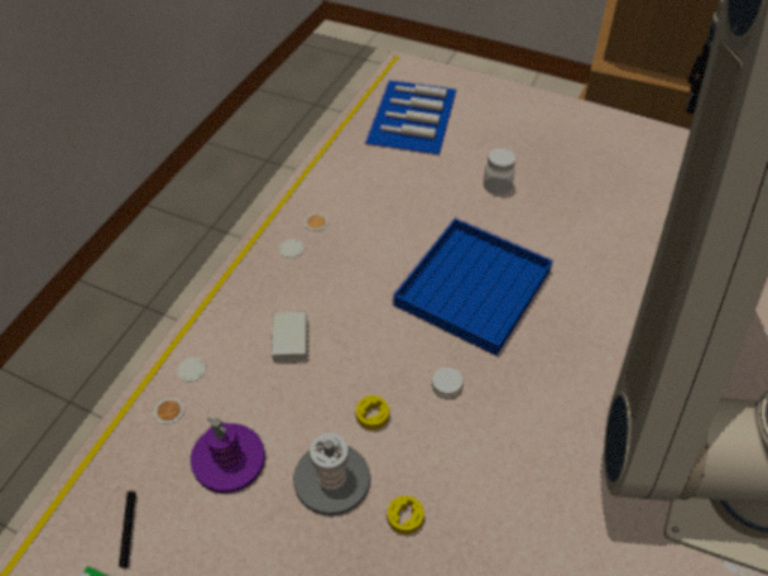

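```bash
cat > h.py <<'E'
import numpy as np,cv2
from station import *
def ray(s,uv,z):
    K=np.array([[s["fx"],0,s["cx"]],[0,s["fy"],s["cy"]],[0,0,1.]])
    p=cv2.undistortPoints(np.float64(uv).reshape(-1,1,2),K,np.float64(s["distortion"])).reshape(-1,2)
    M=s["world_from_camera"]; d=np.c_[p,np.ones(len(p))]@M[:3,:3].T; o=M[:3,3]
    return o+d*((z-o[2])/d[:,2])[:,None]
def proj(s,P):
    M=np.linalg.inv(s["world_from_camera"]); K=np.array([[s["fx"],0,s["cx"]],[0,s["fy"],s["cy"]],[0,0,1.]])
    r,_=cv2.Rodrigues(M[:3,:3]); return cv2.projectPoints(np.float64(P).reshape(-1,1,3),r,M[:3,3],K,np.float64(s["distortion"]))[0].reshape(-1,2)
def down(a): # tool pointing down, closing axis (y) at world angle a
    y=np.array([np.cos(a),np.sin(a),0]);z=np.array([0,0,-1.]);return np.c_[np.cross(y,z),y,z]
E
python3 - <<'E'
from h import *
S={n:dict(np.load(n+"0.npz")) for n in("top","side")}
roi={"top":(140,180,185,225,),"side":(185,285,255,350)}
cr=[]
for n,s in S.items():
    x0,y0,x1,y1=roi[n]; im=s["pixels"]; hsv=cv2.cvtColor(im,cv2.COLOR_RGB2HSV)
    print(n,"base rgb",im[212,172] if n=="top" else im[325,205], "collar",im[202,156] if n=="top" else im[308,212],"table",im[232,140])
    c=im[y0:y1,x0:x1,::-1]; cr.append(cv2.resize(c,(390,390),interpolation=cv2.INTER_CUBIC))
    # grey base: table is pinkish (r>b); base darker and neutral
    sub=im.astype(int); rb=sub[:,:,0]-sub[:,:,2]
    m=((rb<12)&(hsv[:,:,1]<60)).astype(np.uint8); mm=np.zeros_like(m); mm[y0:y1,x0:x1]=m[y0:y1,x0:x1]
    ct=max(cv2.findContours(mm,0,2)[0],key=cv2.contourArea)
    P=ray(s,ct.reshape(-1,2),15.); (cx,cy),r=cv2.minEnclosingCircle(np.float32(P[:,:2])); print(n,"base",cx,cy,r)
    w=((sub.min(2)>150)&(hsv[:,:,1]<25)).astype(np.uint8); ww=np.zeros_like(w); ww[y0:y1,x0:x1]=w[y0:y1,x0:x1]
    ct=cv2.findContours(ww,0,2)[0]
    if ct:
        ct=max(ct,key=cv2.contourArea); P=ray(s,ct.reshape(-1,2),95.); print("collar top",cv2.minEnclosingCircle(np.float32(P[:,:2])),cv2.boundingRect(ct))
    b=((hsv[:,:,0]>105)&(hsv[:,:,0]<130)&(hsv[:,:,1]>150)).astype(np.uint8)
    ct=max(cv2.findContours(b,0,2)[0],key=cv2.contourArea)
    P=ray(s,ct.reshape(-1,2),30. if n=="top" else 30.); print("tray",cv2.minAreaRect(np.float32(P[:,:2])))
    for z,nm,uv in((24,"carton",(337,226)),(18,"holder",(346,350)),(75,"jar",(578,313))) if n=="top" else (): print(nm,ray(s,np.array(uv)/1.5,z)[0].round())
cv2.imwrite("pics/crop0.png",np.hstack(cr))
E
```

```text
top base rgb [74 78 71] collar [79 83 74] table [134 119 108]
top base 578.6256713867188 216.61785888671875 55.186885833740234
tray ((515.448974609375, -209.6578369140625), (213.39051818847656, 192.78684997558594), 81.52994537353516)
carton [748.  20.  24.]
holder [483.  -2.  18.]
jar [ 559. -481.   75.]
side base rgb [94 93 88] collar [156 156 154] table [165 149 136]
side base 582.1967163085938 216.619140625 62.8370361328125
collar top ((581.15625, 233.8325958251953), 16.824792861938477) (208, 301, 15, 10)
tray ((513.8212890625, -196.3720245361328), (233.27618408203125, 199.56039428710938), 82.0970230102539)
```

View pics/crop0.png

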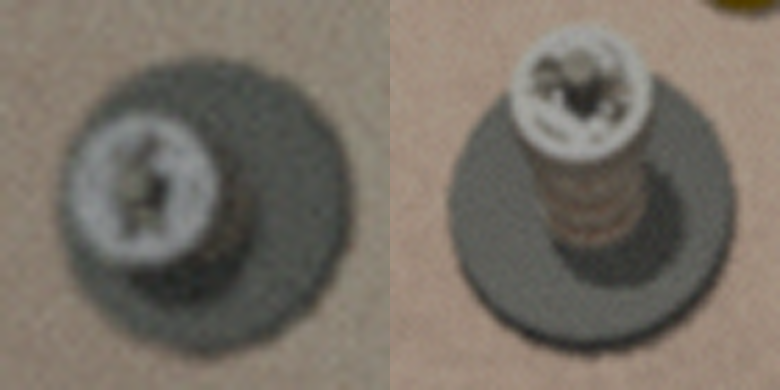

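Candidates for the collar: white slotted ring on the grey stand (top 235,303; side 329,447), which I choose; yellow rings (300,310) and (238,361); plain white discs (346,350), (285,175), (421,184); purple stand (232,235). The crop confirms the choice: a white ring with slot, rod and pin on the grey base. The empty tray is at (445,337); the other blue tray holds vials.

Run:
```python
from h import *
S={n:dict(np.load(n+"0.npz")) for n in("top","side")}
print("collar top",ray(S["top"],[140+145*45/390,180+190*45/390],95.),"side",ray(S["side"],[185+191*70/390*100/100*1.0,285+93*65/390],95.))
for n,z in(("top",15),("side",15)):
    pass
s=S["side"]; # side base ellipse centre from crop: x 450..738, y ~60..345
print("base side",ray(s,[185+(594-390)*70/390*1.0,285+205*65/390],15.))
print("purple",ray(S["top"],np.array([228,232])/1.5,90.))
for c in (578,216),(515,-205):
  for d in range(-90,91,30):
    q=solve_ik([*c,150],down(np.radians(d))); print(c,d,None if q is None else np.round(q,2))
```

```text
collar top [[576.63371654 216.39660474  95.        ]] side [[577.75735962 221.2973818   95.        ]]
base side [[575.63310043 223.17092632  15.        ]]
purple [[722.2254359  237.35144916  90.        ]]
(578, 216) -90 [ 0.22  0.4   0.03  1.2   0.   -2.92]
(578, 216) -60 [0.22 0.4  0.03 1.2  0.   2.84]
(578, 216) -30 [0.22 0.4  0.03 1.2  0.   2.32]
(578, 216) 0 [0.22 0.4  0.03 1.2  0.   1.79]
(578, 216) 30 [0.22 0.4  0.03 1.2  0.   1.27]
(578, 216) 60 [0.22 0.4  0.03 1.2  0.   0.75]
(578, 216) 90 [0.22 0.4  0.03 1.2  0.   0.22]
(515, -205) -90 [-0.53  0.3  -0.13  1.14  0.    2.61]
(515, -205) -60 [-0.53  0.3  -0.13  1.14  0.    2.09]
(515, -205) -30 [-0.53  0.3  -0.13  1.14  0.    1.56]
(515, -205) 0 [-0.53  0.3  -0.13  1.14  0.    1.04]
(515, -205) 30 [-0.53  0.3  -0.13  1.14  0.    0.52]
(515, -205) 60 [-0.53  0.3  -0.13  1.14  0.   -0.01]
(515, -205) 90 [-0.53  0.3  -0.13  1.14  0.   -0.53]
```

Run:
```python
from h import *
c=np.array([577.2,218.5]); R=down(np.pi/2)
goto([*c,170],R); command_gripper(66)
print(line_to([*c,72],velocity=100,threshold=8),current_position(),current_force(),current_grip_width())
e=[]
for sg in(1,-1):
    h=line_to([c[0],c[1]+sg*14,72],velocity=15,threshold=3); p=current_position(); e.append(p[1]); print(h,p,current_force())
    line_to([*c,72],velocity=40)
y=np.mean(e); print("y",y,"gap",abs(e[0]-e[1]))
line_to([c[0],y,72],velocity=40); print(current_t(),current_position(),current_force())
s=snapshot("side"); u,v=proj(s,[[c[0],y,95]])[0].astype(int)
cv2.imwrite("pics/a.png",cv2.resize(s["pixels"][v-50:v+40,u-60:u+60,::-1],(800,600),interpolation=cv2.INTER_CUBIC))
```

```text
False [577.58274633 218.61169566  72.65528976] [ 0.44842233 -0.69570168 -0.21074181] 65.42861474799798
True [577.02291417 227.67785792  71.71901671] [ 1.35412143 -2.00029336  0.91701106]
True [577.19326841 208.45588453  71.76532721] [-0.03044489  3.00566771  3.80475706]
y 218.06687122139994 gap 19.22197338950133
6.7583 [577.17040412 217.94329433  71.94635736] [ 0.65326297 -0.640213   -0.11376999]
```

View pics/a.png

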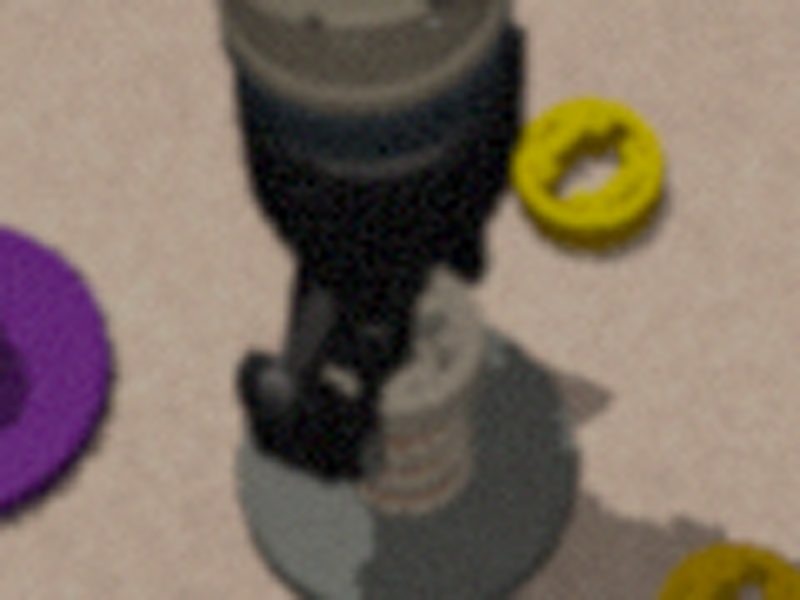

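The fingers straddle the white collar (crop about 430,340) with nothing touched. The y centre from the two touches is 218.1. I'll do the same in x, then grip and raise.

Run:
```python
from h import *
c=np.array([577.2,218.07]); R=down(0)
line_to([*c,125],velocity=120); goto([*c,125],R)
line_to([*c,72],velocity=100,threshold=8)
e=[]
for sg in(1,-1):
    h=line_to([c[0]+sg*14,c[1],72],velocity=15,threshold=3); p=current_position(); e.append(p[0]); print(h,p[0])
    line_to([*c,72],velocity=40)
c[0]=np.mean(e); print("x",c[0],"gap",abs(e[0]-e[1])); np.save("c.npy",c)
line_to([*c,72],velocity=40); f0=current_force(); print(f0)
command_gripper(40); wait(.2)
print("grip",current_grip_width(),current_grip_force(),current_force()-f0,current_position())
f=current_force()
print("up",line_to([*c,84],velocity=10,threshold=3),current_position(),current_force()-f,current_wrist_torque(),current_grip_width(),current_t())
```

```text
True 589.1503175600378
True 568.9921531002861
x 579.0712353301619 gap 20.158164459751674
[-0.29990863 -0.0400702   0.08917486]
grip 50.05518143008685 62.601823434233665 [-1.18012437  0.12352864  6.34055472] [579.07356692 218.11535466  72.54205727]
up True [579.05940788 218.10389856  72.56130541] [ 2.17428181 -0.0183646  -0.82603488] [-0.04824442  0.02802655 -0.00038844] 49.56248261685919 12.7083
```

Run:
```python
from h import *
c=np.load("c.npy")
print(line_to([*c,75.5],velocity=15,threshold=14),current_position(),current_force()); wait(.2); print(current_force())
print("up",line_to([*c,84],velocity=8,threshold=3.5)); wait(.2)
print(current_position(),current_force(),current_wrist_torque(),current_grip_width(),current_t())
```

```text
False [578.93302524 218.03313897  75.25812226] [-0.86162633 -0.66990639 -0.79315176]
[-0.4258773   0.33390706 -0.35303931]
up True
[578.29934146 217.88364295  77.81651876] [ 0.17342809 -1.14730216 -1.3807714 ] [-4.84732387e-05 -6.13332608e-02 -1.21046780e-02] 50.05174284630526 14.0667
```

Run:
```python
from h import *
c=np.load("c.npy"); z=78.2
for d in [6,10]+list(range(13,92,3)):
    goto([*c,z],down(np.radians(d))); 
    f=current_force(); tz=current_wrist_torque()[2]
    h=line_to([*c,z+3.5],velocity=12,threshold=3); p=current_position(); f2=current_force()
    print(d,h,np.round(p,2),f.round(1),f2.round(1),round(tz,3),round(current_t(),1))
    if not h or p[2]>80.8: break
    if current_t()>45 or abs(tz)>.6: break
    z=min(p[2]-.3,79)
```

```text
6 True [578.57 217.96  78.39] [ 0.2  1.2 -1.1] [-0.5 -0.3 -1. ] -0.006 14.5
10 True [578.49 217.92  78.46] [-1.  -0.3 -0.8] [ 0.  -0.8 -0.8] 0.073 15.0
13 True [578.51 217.93  78.45] [ 0.6 -0.6 -1.6] [-0.2 -0.2 -1. ] 0.018 15.5
16 True [578.53 217.93  78.44] [ 0.4 -0.1 -0.6] [-0.1 -0.1 -0.5] 0.02 16.0
19 True [578.44 217.98  78.51] [-0.7 -0.3 -0.7] [-0.7  0.6 -1.6] -0.002 16.4
22 True [578.47 217.95  78.48] [-0.2 -0.7 -1.8] [ 0.2 -0.2 -1.6] -0.018 16.9
25 True [578.44 217.96  78.64] [-0.7 -0.1 -0.5] [-0.   0.2 -2.1] -0.033 17.4
28 True [578.45 217.98  78.85] [-0.2  0.4 -0.4] [ 0.2  0.3 -1.3] 0.03 17.9
31 True [578.36 218.21  79.9 ] [ 0.5 -0.3 -0.8] [ 0.8  0.5 -1.1] -0.028 18.4
34 False [578.9  218.21  82.58] [-0.1  0.4 -1.2] [-2.9  1.2 -0.5] -0.045 19.1
```

Run:
```python
from h import *
c=np.load("c.npy"); z=82.6
for d in (36,38):
    goto([*c,z],down(np.radians(d))); wait(.15); print(d,current_position(),current_force().round(1),current_wrist_torque().round(3))
h=line_to([*c,90],velocity=20,threshold=5); print(h,current_position(),current_force().round(1),current_wrist_torque().round(3),current_t())
if not h:
    h=line_to([*c,135],velocity=35,threshold=5); print(h,current_position(),current_force().round(1),current_grip_width(),current_t())
```

```text
36 [579.17908764 218.03410677  82.65466452] [-0.1  0.2 -1.8] [ 0.08   0.059 -0.012]
38 [579.088018   218.04025189  82.60732995] [-0.   0.2 -0.9] [-0.025 -0.023 -0.019]
False [579.14278624 218.09001654  90.13857409] [-0.6  0.  -1.2] [-0.03  -0.044  0.029] 20.4167
False [578.94468276 218.05348425 134.73863316] [-0.6  0.8 -1. ] 49.68197892566303 21.85
```

Run:
```python
from h import *
c=np.load("c.npy"); t=[515,-206]; R=down(np.radians(38))
line_to([*c,185],velocity=120)
goto([*t,150],down(np.radians(0))); line_to([*t,25],velocity=90)
wait(.2); f=current_force(); print(current_position(),f,current_grip_width())
h=line_to([*t,2],velocity=8,threshold=2.5); wait(.2); print(h,current_position(),current_force(),current_grip_width(),current_t())
s=snapshot("side"); u,v=proj(s,[[*t,20]])[0].astype(int)
cv2.imwrite("pics/b.png",cv2.resize(s["pixels"][v-50:v+40,u-60:u+60,::-1],(800,600),interpolation=cv2.INTER_CUBIC))
```

```text
[ 515.16566085 -206.07788186   25.33780832] [-1.01928915  0.69861219 -0.64168751] 49.95024895977212
True [ 515.03915953 -206.01289215    5.58545845] [-0.62958193  0.57880008  5.19633087] 49.64585025485874 28.0667
```

View pics/b.png

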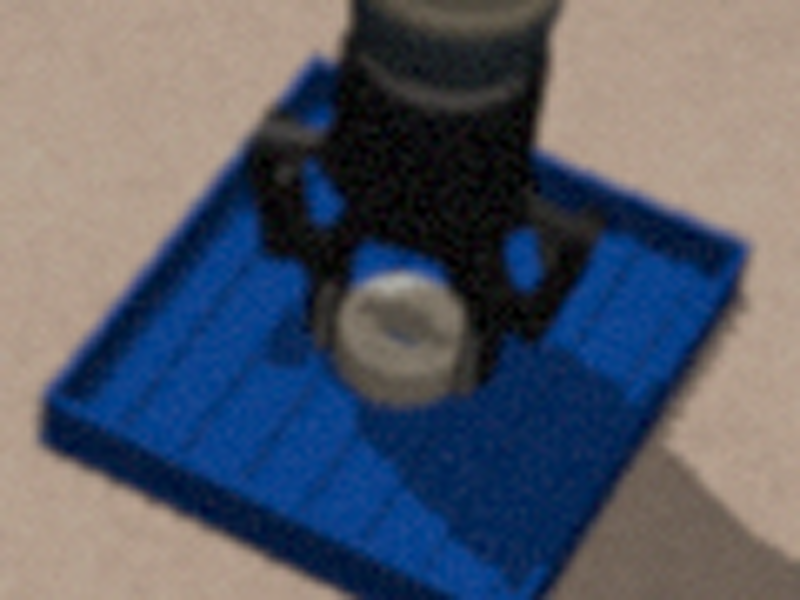

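The collar (crop 400,340) sits level in the tray, held between the fingers, and it made contact at the expected height. I'll release it.

Run:
```python
from h import *
t=[515.,-206]
command_gripper(70); wait(.2); print(current_force())
print(line_to([*t,120],velocity=80)); goto([380,-300,220],down(0)); wait(.5)
s=snapshot("side"); u,v=proj(s,[[*t,20]])[0].astype(int)
a=cv2.resize(s["pixels"][v-50:v+40,u-60:u+60,::-1],(400,300),interpolation=cv2.INTER_CUBIC)
b=cv2.resize(snapshot("top")["pixels"][:,:,::-1],(400,300))
d=s["depth"]; cv2.imwrite("pics/c.png",np.hstack([a,b])); print(current_t(),current_position())
```

```text
[ 0.25053438 -0.94404032  0.55140904]
False
31.6333 [ 380.11347906 -299.94905739  219.9718813 ]
```

View pics/c.png

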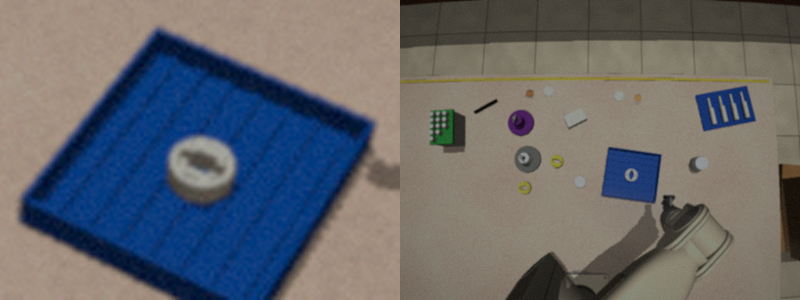

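The collar lies flat in the tray (left crop 200,170; top view 631,174). The carton, holder and jar are where they were, and the gripper is clear.

```bash
python3 -c "
from station import *
print(close_job())"
```

```text
the job is handed in; nothing more can be done
None
```

The white collar came off the spindle freely after about 36° of counter-clockwise turn and now lies flat in the empty blue tray, released; the carton, filter holder and jar were not touched, and the job was handed in at about 32 s.

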